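Gauge a hardwood blank with the bench micrometer

ROBOT

A 6-joint arm with a two-finger parallel gripper is mounted at the origin on the work surface. World frame = base frame: x ahead of the robot, y to its left, z up, the work surface at z = 0. Lengths are in mm, angles in degrees, forces in N, time in s.
With the tool pointing down it reaches from about 325 to 925 mm from the base axis. Payload 3.1 kg.
Tool frame: the origin (TCP) lies at the very end of the fingers, on their centre line; the grasp point (between the pads) lies grasp_offset behind it (grasp_offset is the distance from the TCP to the grasp point, in mm); z points along the fingers, x is the direction in which the jaws open and shut, and the axes are right-handed (so a half turn about z gives the same grasp; the last joint's range is limited). The gripper opens to 85 mm and grips with 20 to 120 N. Pads are 22 mm wide; open, the fingers measure 114 mm over their backs; the gripper's body (76 mm by 85 mm) begins 54 mm behind the grasp point. The pads swing forward as they close: fully open they stand 13 mm farther back than shut.
Start: joints at [-73.121, 12.427, 92.441, -0, 75.132, -6.429], TCP at [247.317, -573.998, 231.3] pointing down, gripper open.
Joint ranges: [-157.48, 157.48], [-44.54, 120.13], [17.64, 146.25], [-64.5, 244.5], [7.68, 150.69], [-147.95, 147.95]. Speed limits (degrees/s): [159.86, 159.86, 180, 180, 180, 180].

INTERFACE

Orientations are given as [roll, pitch, yaw] about the fixed x, y, z axes, in that order (R = Rz(yaw) Ry(pitch) Rx(roll)).
In Python, from station import * gives the robot as it stands. Calls block until the motion is done:
- goto(position, orientation): joint-space move of the TCP to a pose.
- move_l(position, attitude=None, speed=150): straight line of the TCP; attitude=None keeps the orientation; speed is the mean speed in mm/s.
- move_j(angles): joint-space move.
- grip(opening, squeeze=None): finger opening in mm; squeeze is the grip in N (None keeps the last); returns when the fingers have stopped.
- wait(seconds).
- solve_ik(position, orientation): joint angles nearest the present ones, or None.
- get_obs(): the state.
- get_image(name): name is "scene" or "top" or "wrist"; returns the picture (420x560x3 uint8, red, green, blue); there is no depth.
- get_calibration(name): a dict with "fx", "fy", "cx", "cy" (pixels), "R" (3x3) and "t" (3): a world point X has camera coordinates R X + t; the wrist camera has in their place "mount" (4x4, takes a point from camera to tool coordinates, whose origin is the TCP and whose axes are the tool frame's). Camera axes: x right, y down, z forward; pixel columns grow to the right and rows downward; lengths in mm; the calibration is good to about 2 mm. A picture is of the moment at which its call begins: read the wrist's pose just before it. get_calibration takes no time and is no camera call.
A pose or a line that the arm cannot do raises Unreachable and nothing moves.
- sign_off(): hands the job in, once; it reports no verdict.
Trained networks look in the newest picture that a camera, given by its name, has taken for a name from the list of things; names that differ only in an ending like _2 or _b are one class to them, and where a whole thing is asked for, a point or a joint stands for the part that bears it (a point fixed in the world has none). Each returns a list of dicts, best first, with "score" (0 to 1); they miss things now and then, are a little off and sometimes report something else, mostly with a low value. They report only what shows in the picture. A call takes as long as a camera call. They do not tell look-alikes from the thing itself.
- spot_in(name, camera): "extent" ([centre column, centre row, width, height] in pixels, round what is visible of it).
- regions_of(name, camera): "region" (420x560 bool, what is visible of it) and "extent" ([centre column, centre row, width, height] in pixels, round what is visible of it).
The state is a dict: "t": time; "joint_pos": joint angles; "qvel": joint speeds; "effort": joint torques, N m; "tcp_pos": TCP position; "ee_rot": TCP orientation; "wrist_force": force on the tool from outside, world axes, zero at the start; "moment": the same for the moment, N m; "grip_width": finger opening in mm.
Only numpy, scipy, OpenCV 4.12 (cv2) and the standard library are available. Lean on these libraries where they do the work, as an engineer would, in place of code of your own. Each camera call takes 0.05 s, during which the arm holds its last target.

TASK

Lay the hardwood blank flat on the gauge's base and slide it gently home against the back stop, lengthwise and centred under the spindle. Then turn the ratchet knob on top clockwise until the spindle bears on the wood and the ratchet slips: give it two or three clicks and no more, without leaning on it, let go and leave the blank held there. Leave the other things on the bench where they are.

Things in the scene. Friction and masses are not known exactly. Their poses are not given: they have to be found in the camera images.
- gauge: Bench thickness gauge: micrometer head on a column stand, fixed. Origin at bench level below the spindle axis; +x from the open front to the column, z up. Base 250 (x -150 to 100) x 150 x 30 mm, flat top at z 30. Column 28 mm thick at x 75, up to z 160. Arm at z 85 to 121, 38 mm round the spindle, small read-out box beside it. Spindle foot 12 mm across at x = y = 0, 2 to 5 mm higher than the blank's top will be.
- stop_face (a point): Back stop on the gauge's base: a dark steel bar 70 mm wide and 12 mm high across the base in front of the column. The point is the middle of its front face, 6 mm above the base top and 30 mm behind the spindle axis; the blank's far end goes against it.
- knob_grip (a point): Ratchet knob on top of the gauge, knurled steel, 23 mm across, 30 mm high, axis upright. The point is on the axis at the height to grip: 12 mm below the knob's top, 21 mm above the thimble's shoulder; it sinks with the knob but does not turn with it. Clockwise from above lowers knob, thimble and spindle together, 10 mm a turn, at 0.14 N m; anticlockwise raises them.
- thimble_top (a point): Middle of the shoulder of the thimble (31 mm across) below the knob. Once the foot bears on the wood, the torque rises within about 0.5 rad to 0.2 N m; then the thimble stands still and the knob slips over it, the torque dropping off and snapping on at each click, 16 clicks a turn (0.39 rad each). Black lines on knob top and shoulder start in line: their angle is the slip. Let go, the screw stays where it is.
- blank_mid (a point): Dark hardwood blank, straight planed bar 200 x 26 x 18 mm, 55 to 90 g, lying flat on the bench. The point is its centre (9 mm up); x along its length, z up; both ends are alike. Home in the gauge its far end touches the back stop, so its centre is 70 mm in front of the spindle axis.
- mug_rim (a point): Bystander: black mug, 82 mm across, 95 mm high, with a handle. The point is the centre of its mouth.
- paper_cup: Bystander: lidded paper cup, 86 mm across, 118 mm high. Origin at the centre of its underside.
- chisel: Bystander: bench chisel, 242 mm long, wooden handle to -x and blade to +x, 25 mm thick, lying on the bench; origin under its middle.
Mind the look-alikes: they are no part of the job. Leave any orange, purple or turquoise look-alike of the part that bears blank_mid alone.

How it is judged:
By the outcome, as a careful person would: the job done as asked, in the order asked, and still so for the second after the job is handed in, with the robot touching nothing.
It also fails if it takes over 72 s, if anything falls off the work surface, if the arm or the gripper's body presses on something with over 40 N, if the wrist force passes 120 N, or if a joint passes its speed limit or range.

## Working session

There is one attempt and no reset: what is moved stays moved. The work goes in short steps, each a Python script; the robot and the scene stay as the last script left them, time stands still between calls to the robot, and variables do not carry over. Pictures are saved under pics/ and viewed, and the job is handed in when it is done.

```bash
ls; mkdir -p pics; python3 - <<'E'
from station import *
import cv2
for n in ["scene","top","wrist"]:
    im=get_image(n); cv2.imwrite(f"pics/{n}0.png",im[:,:,::-1]); 
    c=get_calibration(n); print(n,{k:(v.tolist() if hasattr(v,'tolist') else v) for k,v in c.items()})
    for t in ["gauge","stop_face","knob_grip","thimble_top","blank_mid","mug_rim","paper_cup","chisel"]:
        print(t,[(round(d["score"],2),[round(float(x),1) for x in d["extent"]]) for d in spot_in(t,n)][:4])
o=get_obs();print(o)
E
```

```text
pics
scene {'fx': 516.2472676537457, 'fy': 516.2472676537457, 'cx': 277.8820285240896, 'cy': 201.4864156911515, 'R': [[0.44413746051465636, 0.8957988421654397, -0.016921895362192782], [0.624099115529768, -0.3228693649555315, -0.7115164560065866], [-0.6428391790817928, 0.30545017195652185, -0.702465644917371]], 't': [-35.79144957356183, -278.94045049097696, 2038.846424443852]}
gauge []
stop_face [(0.83, [348.0, 223.4, 76.6, 72.2])]
knob_grip [(0.59, [353.9, 198.1, 11.2, 25.4])]
thimble_top [(0.65, [354.1, 196.6, 7.4, 22.5])]
blank_mid [(0.86, [172.7, 223.1, 23.5, 46.1]), (0.79, [255.4, 245.4, 55.2, 38.1]), (0.74, [202.8, 275.4, 43.2, 53.1]), (0.63, [243.7, 190.7, 31.0, 41.3])]
mug_rim [(0.93, [419.2, 186.2, 33.8, 34.7])]
paper_cup [(0.95, [294.8, 282.5, 30.5, 44.6])]
chisel [(0.89, [443.9, 232.6, 74.1, 8.5])]
top {'fx': 493.6943370838762, 'fy': 493.6943370838762, 'cx': 273.33331490727466, 'cy': 208.68280384358505, 'R': [[0.014374029803666187, -0.9998798407663942, 0.005804420399394394], [-0.993011814707755, -0.014954864768301006, -0.11706360608905154], [0.1171363441379921, -0.004081182
[... 1104 characters left out ...]
5])]
mug_rim []
paper_cup []
chisel []
{'t': 1.35, 'joint_pos': array([-7.31214371e+01,  1.24279903e+01,  9.24425019e+01, -2.13628426e-03,
        7.51301918e+01, -6.42886901e+00]), 'qvel': array([-0.07175744,  0.05443074,  0.04101113,  0.01097488, -0.0049365 ,
        0.03752293]), 'effort': array([-6.65456264e-04, -3.96883142e+01, -3.04244828e+01, -6.07177344e-05,
        8.47222909e-04, -3.50619182e-06]), 'tcp_pos': array([ 247.29949808, -573.99935335,  231.28082845]), 'ee_rot': array([ 1.79998025e+02,  9.10870204e-04, -6.66920199e+01]), 'wrist_force': array([ 0.63182517, -0.49021087, -0.7113398 ]), 'moment': array([ 0.0097033 , -0.0164379 ,  0.05949033]), 'grip_width': 85.45050141674328}
```

```bash
python3 - <<'E'
import cv2
for n,(x0,x1,y0,y1),s in [("scene",(140,500,130,330),2.2),("top",(90,460,110,330),2.1)]:
    im=cv2.imread(f"pics/{n}0.png")
    cv2.imwrite(f"pics/{n}0c.png",cv2.resize(im[y0:y1,x0:x1],None,fx=s,fy=s,interpolation=cv2.INTER_CUBIC))
E
```

```text
(no output)
```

View pics/scene0c.png

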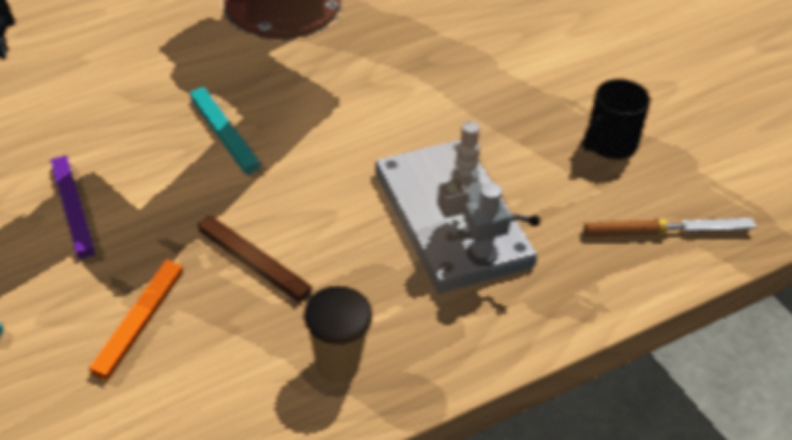

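View pics/top0c.png

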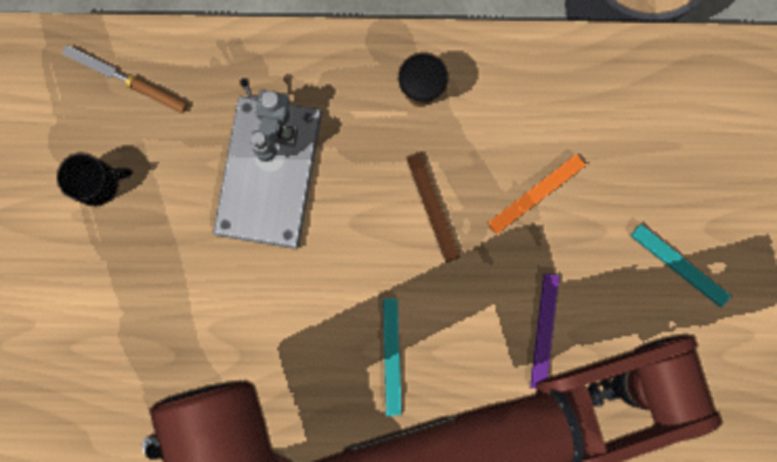

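```bash
python3 - <<'E'
import cv2
for n,(x0,x1,y0,y1),s in [("scene",(140,500,130,330),2.2),("top",(90,460,110,330),2.1)]:
    im=cv2.imread(f"pics/{n}0c.png")
E
```

```text
(no output)
```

The top crop shows the brown blank at about (295,208) px. The gauge is upright with its open front toward the robot and its spindle near (215,177). The orange, purple and turquoise bars are look-alikes. Next I'll work out positions.

```bash
cat > h.py <<'E'
from station import *
import numpy as np, cv2
np.set_printoptions(precision=2,suppress=True)
def ray(cal,uv,z,pose=None):
    """pixel -> world on plane z"""
    uv=np.atleast_2d(uv).astype(float)
    d=np.c_[(uv[:,0]-cal["cx"])/cal["fx"],(uv[:,1]-cal["cy"])/cal["fy"],np.ones(len(uv))]
    if "R" in cal:
        R=np.array(cal["R"]);t=np.array(cal["t"]);o=-R.T@t;D=d@R
    else:
        from scipy.spatial.transform import Rotation as Ro
        p,e=pose;Rt=Ro.from_euler("xyz",e,degrees=True).as_matrix();M=np.array(cal["mount"])
        o=Rt@M[:3,3]+p;D=d@(Rt@M[:3,:3]).T
    s=(z-o[2])/D[:,2]
    return o+D*s[:,None]
def proj(cal,X,pose=None):
    X=np.atleast_2d(X)
    if "R" in cal: c=X@np.array(cal["R"]).T+np.array(cal["t"])
    else:
        from scipy.spatial.transform import Rotation as Ro
        p,e=pose;Rt=Ro.from_euler("xyz",e,degrees=True).as_matrix();M=np.array(cal["mount"])
        c=((X-p)@Rt-M[:3,3])@M[:3,:3]
    return np.c_[cal["fx"]*c[:,0]/c[:,2]+cal["cx"],cal["fy"]*c[:,1]/c[:,2]+cal["cy"]]
E
python3 - <<'E'
from h import *
import station
print([x for x in dir(station) if not x.startswith('_')], getattr(station,'grasp_offset',None))
for n in ["top","scene"]:
    im=get_image(n);c=get_calibration(n)
    for d in regions_of("blank_mid",n):
        m=d["region"]; col=im[m].mean(0)
        (cx,cy),(w,h),a=cv2.minAreaRect(np.argwhere(m)[:,::-1].astype(np.float32))
        bp=cv2.boxPoints(((cx,cy),(w,h),a))
        P=ray(c,bp,14); 
        print(n,round(d["score"],2),col,ray(c,[[cx,cy]],12)[0],P[:,:2].round(0).tolist())
c=get_calibration("top")
q=np.array([[215,236],[298,247],[321,110],[240,96]])/2.1+[90,110]
print(ray(c,q,30))
for n,k in (("top",[215.7,176.7]),("scene",[353.9,192])):
    for z in (130,160,190): print(n,z,ray(get_calibration(n),[k],z))
E
```

```text
['Unreachable', 'get_calibration', 'get_image', 'get_obs', 'goto', 'grasp_offset', 'grip', 'move_j', 'move_l', 'regions_of', 'sign_off', 'solve_ik', 'spot_in', 'wait'] 18.700000000000003
top 0.91 [73.05 38.59 93.46] [ 318.61 -495.85   12.  ] [[229.0, -472.0], [412.0, -491.0], [409.0, -520.0], [226.0, -500.0]]
top 0.81 [ 38.11 113.68 110.85] [ 433.1  -735.75   12.  ] [[481.0, -648.0], [506.0, -667.0], [385.0, -822.0], [361.0, -803.0]]
top 0.68 [89.89 56.87 37.19] [ 528.67 -300.95   12.  ] [[618.0, -252.0], [628.0, -278.0], [440.0, -349.0], [430.0, -324.0]]
top 0.68 [ 46.21 124.5  121.03] [ 266.19 -232.1    12.  ] [[365.0, -211.0], [367.0, -240.0], [169.0, -253.0], [167.0, -225.0]]
scene 0.93 [ 44.5  111.15 103.96] [ 271.45 -235.01   12.  ] [[170.0, -258.0], [155.0, -222.0], [370.0, -215.0], [383.0, -248.0]]
scene 0.85 [208.56 104.81  25.91] [ 555.16 -486.82   12.  ] [[604.0, -572.0], [472.0, -410.0], [506.0, -396.0], [634.0, -557.0]]
scene 0.83 [ 24.82 103.88 100.2 ] [ 433.42 -737.29   12.  ] [[390.0, -825.0], [351.0, -813.0], [480.0, -649.0], [516.0, -664.0]]
scene 0.72 [90.   55.82 33.36] [ 529.32 -301.22   12.  ] [[443.0, -356.0], [418.0, -325.0], [615.0, -250.0], [635.0, -280.0]]
scene 0.67 [75.3  36.04 94.53] [ 317.66 -499.29   12.  ] [[208.0, -500.0], [210.0, -473.0], [422.0, -499.0], [420.0, -524.0]]
[[ 468.43   77.42   30.  ]
 [ 451.43  -67.04   30.  ]
 [ 693.95 -101.69   30.  ]
 [ 716.86   41.68   30.  ]]
top 130 [[620.42 -14.3  130.  ]]
top 160 [[614.96 -17.76 160.  ]]
top 190 [[609.49 -21.22 190.  ]]
scene 130 [[561.67  26.02 130.  ]]
scene 160 [[587.21   6.8  160.  ]]
scene 190 [[612.74 -12.42 190.  ]]
```

Blank is at about (529,-301) with yaw 20.7°. The gauge is at about (608,-16) with yaw -8.2°, and its base corners match 250x146. I'll go above the blank to refine its pose.

```bash
python3 - <<'E'
from h import *
p=[475,-322,200];e=[180,0,110.7]
print(solve_ik(p,e))
goto(p,e)
o=get_obs();im=get_image("wrist");cv2.imwrite("pics/w1.png",im[:,:,::-1])
print(o["t"],o["joint_pos"],o["tcp_pos"],o["ee_rot"])
c=get_calibration("wrist");ps=(o["tcp_pos"],o["ee_rot"])
for d in regions_of("blank_mid","wrist"):
    m=d["region"];r=cv2.minAreaRect(np.argwhere(m)[:,::-1].astype(np.float32))
    print(d["score"],im[m].mean(0),d["extent"],ray(c,cv2.boxPoints(r),18,ps)[:,:2].tolist(),ray(c,[r[0]],18,ps))
E
```

```text
NoneTraceback (most recent call last):
  File "<stdin>", line 4, in <module>
station.Unreachable: the arm cannot take that pose within its joint ranges
```

```bash
python3 - <<'E'
from h import *
for p in ([475,-322,200],[491,-315,3],[491,-315,120]):
  for y in (100,105,108,110.7,-69.3): print(p,y,solve_ik(p,[180,0,y]))
for p in ([446,7,33],[500,0,33],[609,-16,165]):
  for y in (81.8,-98.2): print(p,y,solve_ik(p,[180,0,y]))
E
```

```text
[475, -322, 200] 100 [ -41.14    7.9   101.15    0.     70.95 -141.14]
[475, -322, 200] 105 [ -41.14    7.9   101.15    0.     70.95 -146.14]
[475, -322, 200] 108 None
[475, -322, 200] 110.7 None
[475, -322, 200] -69.3 [-41.14   7.9  101.15  -0.    70.95  28.16]
[491, -315, 3] 100 [ -39.57   24.28  105.08    0.     50.64 -139.57]
[491, -315, 3] 105 [ -39.57   24.28  105.08    0.     50.64 -144.57]
[491, -315, 3] 108 [ -39.57   24.28  105.08    0.     50.64 -147.57]
[491, -315, 3] 110.7 None
[491, -315, 3] -69.3 [-39.57  24.28 105.08  -0.    50.64  29.73]
[491, -315, 120] 100 [ -39.57   14.24  103.07    0.     62.69 -139.57]
[491, -315, 120] 105 [ -39.57   14.24  103.07    0.     62.69 -144.57]
[491, -315, 120] 108 [ -39.57   14.24  103.07    0.     62.69 -147.57]
[491, -315, 120] 110.7 None
[491, -315, 120] -69.3 [-39.57  14.24 103.07  -0.    62.69  29.73]
[446, 7, 33] 81.8 [ -8.13   7.   123.37  -0.    49.63 -89.93]
[446, 7, 33] -98.2 [ -8.13   7.   123.37  -0.    49.63  90.07]
[500, 0, 33] 81.8 [ -8.05  12.91 116.27  -0.    50.82 -89.85]
[500, 0, 33] -98.2 [ -8.05  12.91 116.27  -0.    50.82  90.15]
[609, -16, 165] 81.8 [ -8.1   14.13  97.84  -0.    68.02 -89.9 ]
[609, -16, 165] -98.2 [-8.1  14.13 97.84 -0.   68.02 90.1 ]
```

```bash
cat > t.py <<'E'
from h import *
p=[475,-322,200];e=[180,0,-69.3]
goto(p,e)
o=get_obs();im=get_image("wrist");cv2.imwrite("pics/w1.png",im[:,:,::-1])
print(o["t"],o["joint_pos"],o["tcp_pos"],o["ee_rot"])
c=get_calibration("wrist");ps=(o["tcp_pos"],o["ee_rot"])
for d in regions_of("blank_mid","wrist"):
    m=d["region"];r=cv2.minAreaRect(np.argwhere(m)[:,::-1].astype(np.float32))
    print(d["score"],im[m].mean(0),d["extent"],ray(c,cv2.boxPoints(r),18,ps)[:,:2].tolist(),ray(c,[r[0]],18,ps))
E
python3 t.py
```

```text
2.8333 [-41.21   7.9  101.12  -0.04  70.94  28.15] [ 474.75 -323.02  200.28] [179.99  -0.05 -69.35]
0.96 [131.99  82.86 158.98] [360.9, 332.7, 45.3, 64.0] [[281.072300736021, -467.3441779665976], [374.2561572267267, -478.2074748429635], [363.66046614999067, -514.1582018653465], [268.01717337208333, -505.4638917745938]] [[ 323.3  -491.28   18.  ]]
0.82 [ 69.99 107.7  103.94] [173.8, 253.6, 34.9, 41.3] [[319.2646485328668, -214.3680404542984], [376.0116991139263, -212.99218034777698], [378.6613241726936, -242.73502894521317], [321.62762862043513, -245.47108854801243]] [[ 349.52 -228.82   18.  ]]
0.79 [ 90.75 164.31 160.23] [544.2, 299.3, 31.5, 92.8] [[489.91792649362117, -629.8101937315564], [513.7773718864031, -652.7834581448053], [429.0966837926036, -762.7033725823845], [401.8055321073409, -738.8643128061924]] [[ 460.74 -693.55   18.  ]]
0.64 [171.69 104.63  62.04] [445.2, 167.4, 189.1, 73.5] [[506.2272922030875, -389.1423110626131], [630.5557912393679, -547.1042506835506], [610.1011248437713, -571.5766254137274], [481.1706101478756, -410.6677680188724]] [[ 558.91 -481.67   18.  ]]
0.63 [121.25  86.41  65.27] [279.2, 120.8, 30.6, 197.3] [[617.7686064698664, -251.0319032424048], [627.0540875346537, -275.3014103093383], [442.8122677236738, -348.06491300222064], [431.63713654840683, -318.8636947224488]] [[ 538.36 -295.07   18.  ]]
```

View pics/w1.png

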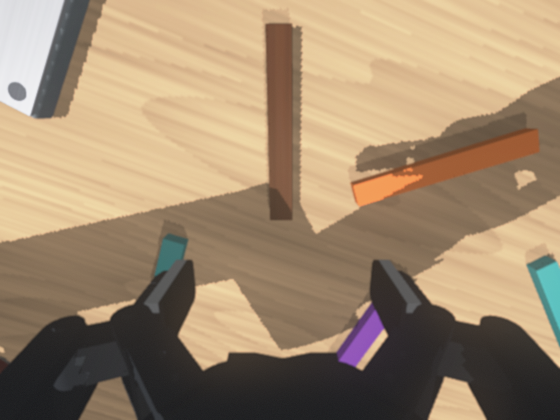

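The blank stands clear in the wrist view, from (279,22) to (281,218) px. The three estimates agree to about 2 mm. Picking it up near its robot-side end.

```bash
cat > t.py <<'E'
from h import *
e=[180,0,-69.2]
x,y=468.7,-322.6
move_l([x,y,60],e,speed=250)
move_l([x,y,4],e,speed=100)
grip(15,40)
o=get_obs();print(o["t"],o["grip_width"],o["tcp_pos"],o["wrist_force"])
move_l([x,y,110],e,speed=150)
o=get_obs();print(o["t"],o["grip_width"],o["tcp_pos"],o["wrist_force"])
if o["grip_width"]>22:
    th=np.radians(-8.2);g=np.array([608.4,-16.2]);q=g-215*np.array([np.cos(th),np.sin(th)])
    print(q)
    move_l([q[0],q[1],110],[180,0,-98.2],speed=200)
    wait(0.2)
    o=get_obs();im=get_image("wrist");cv2.imwrite("pics/w2.png",im[:,:,::-1])
    print(o["t"],o["joint_pos"],o["tcp_pos"].tolist(),o["ee_rot"].tolist(),o["wrist_force"])
E
python3 t.py
```

```text
4.925 25.08311119610496 [ 469.13 -322.99    4.52] [ 0.04 -0.13  1.68]
5.7833 24.574340431840735 [ 467.85 -321.88  108.82] [-0.63  0.48 -1.2 ]
[395.6   14.47]
7.8583 [ -8.14  -8.11 127.84  -0.    60.28  90.11] [395.7112953156639, 14.074158122687544, 110.00470390089387] [179.9983698766145, -0.002170802572942457, -98.24779943763262] [ 0.19 -0.22 -1.26]
```

View pics/w2.png

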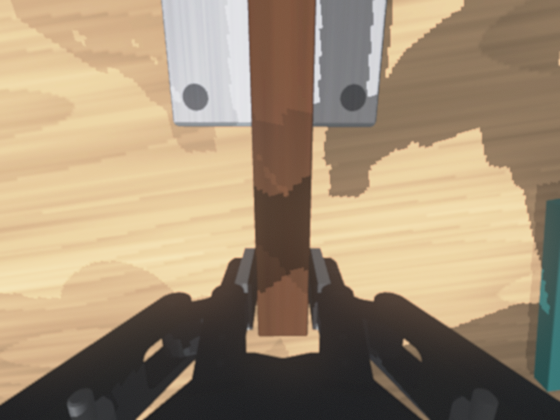

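```bash
cat > t2.py <<'E'
from h import *
c=get_calibration("wrist");ps=(np.array([395.711,14.074,110.005]),np.array([180,0,-98.248]))
im=cv2.imread("pics/w2.png")
cv2.imwrite("pics/w2c.png",cv2.resize(im[0:140,140:410],None,fx=2.9,fy=2.9,interpolation=cv2.INTER_CUBIC))
P=ray(c,[[175,124],[376,124],[162,0],[387,0]],30,ps);print(P)
print("front mid",P[:2].mean(0),"yaw by edge",np.degrees(np.arctan2(*(P[1]-P[0])[:2])) , np.linalg.norm(P[1]-P[0]))
m=(P[2]+P[3])/2-(P[0]+P[1])/2;print("yaw axis",np.degrees(np.arctan2(m[1],m[0])))
B=ray(c,[[250,0],[314,0],[258,335],[308,335]],122,ps);print(B, (B[0]+B[1])/2,(B[2]+B[3])/2)
d=(B[0]+B[1]-B[2]-B[3]);print("blank yaw",np.degrees(np.arctan2(d[1],d[0])))
E
python3 t2.py
```

```text
[[475.11  80.96  30.  ]
 [454.35 -61.44  30.  ]
 [550.98  70.21  30.  ]
 [530.2  -72.52  30.  ]]
front mid [464.73   9.76  30.  ] yaw by edge -171.704726859286 143.9035588451121
yaw axis -8.18968861161374
[[512.84  10.22 122.  ]
 [509.37 -13.61 122.  ]
 [362.8   32.67 122.  ]
 [359.01   6.72 122.  ]] [511.11  -1.7  122.  ] [360.9  19.7 122. ]
blank yaw -8.10693420312649
```

View pics/w2c.png

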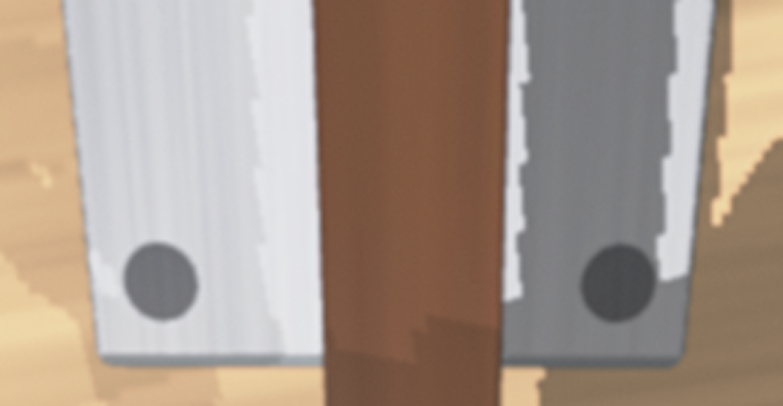

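```bash
cat >> h.py <<'E'
TH=-8.2
def gp(G,x,y=0):
    a=np.radians(TH); return np.array([G[0]+x*np.cos(a)-y*np.sin(a),G[1]+x*np.sin(a)+y*np.cos(a)])
G0=np.array([612.2,-12.0])
E
cat > t.py <<'E'
from h import *
e=[180,0,-98.2]
q=gp(G0,-215); move_l([*q,46],e,speed=150)
q=gp(G0,-185); move_l([*q,39],e,speed=80)
wait(0.15)
o=get_obs();im=get_image("wrist");cv2.imwrite("pics/w3.png",im[:,:,::-1])
print(o["t"],o["tcp_pos"].tolist(),o["ee_rot"].tolist(),o["wrist_force"])
for t in ["stop_face","knob_grip","thimble_top"]:
    print(t,[(round(d["score"],2),[round(float(x),1) for x in d["extent"]]) for d in spot_in(t,"wrist")][:2])
E
python3 t.py
```

```text
9.1667 [428.522303858122, 14.519999156374213, 38.99036240968534] [179.97133025606428, 0.00018941389505544752, -98.19337796843152] [-0.24  0.28 -0.12]
stop_face [(0.92, [284.6, 95.8, 327.6, 191.6])]
knob_grip []
thimble_top []
```

View pics/w3.png

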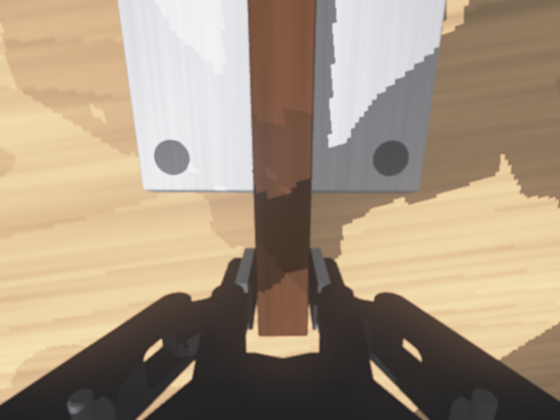

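```bash
cat > t2.py <<'E'
from h import *
c=get_calibration("wrist");ps=(np.array([428.52,14.52,38.99]),np.array([179.97,0,-98.193]))
im=cv2.imread("pics/w3.png")
P=ray(c,[[144,190],[418,190],[121,0],[446,0],[172,157],[391,157]],30,ps)
B=ray(c,[[249,0],[315.5,0],[258,335],[308,335]],51,ps)
a=np.radians(TH);R=np.array([[np.cos(a),np.sin(a)],[-np.sin(a),np.cos(a)]])
print("gauge frame base", (P[:,:2]-G0)@R.T); print("blank",(B[:,:2]-G0)@R.T, (ps[0][:2]-G0)@R.T)
cv2.imwrite("pics/w3c.png",cv2.resize(im[0:200,110:460],None,fx=2.2,fy=2.2,interpolation=cv2.INTER_CUBIC))
E
python3 t2.py
```

```text
gauge frame base [[-147.74   72.82]
 [-147.85  -69.66]
 [ -62.47   71.27]
 [ -62.54  -70.61]
 [-130.67   56.42]
 [-130.76  -53.81]]
blank [[ -69.13   13.42]
 [ -69.14  -11.59]
 [-220.82   13.73]
 [-220.85  -12.49]] [-185.58    0.05]
```

View pics/w3c.png

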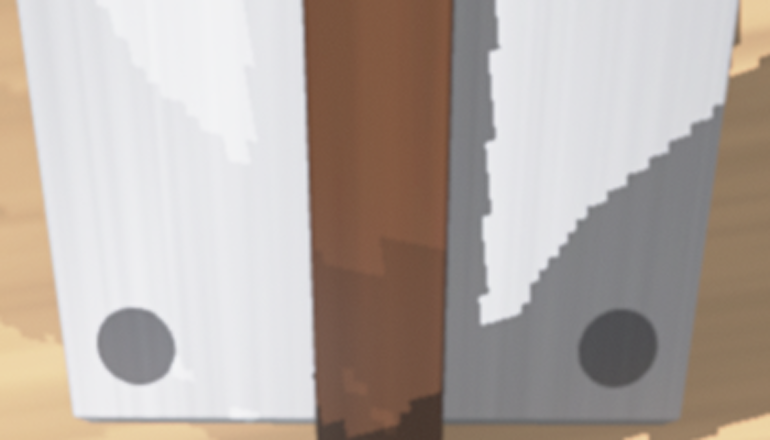

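```bash
cat > t.py <<'E'
from h import *
G=gp(G0,0,0.5); e=[180,0,-98.2]
def F(): 
    o=get_obs(); return o,o["wrist_force"]
q=gp(G,-185)
move_l([*q,36.5],e,speed=30)
z=36.5
while z>33.6:
    z-=0.5; move_l([*q,z],e,speed=20); o,f=F(); print(round(o["t"],2),z,o["tcp_pos"][2].round(2),f)
    if f[2]>2: break
grip(40,20); wait(0.2)
o,f=F(); print("released",o["grip_width"],f)
grip(15,20); o,f=F(); print("regrip",o["grip_width"],f,o["tcp_pos"])
q=gp(G,-155); move_l([*q,z],e,speed=60)
o,f=F();im=get_image("wrist");cv2.imwrite("pics/w4.png",im[:,:,::-1]);print(o["t"],o["tcp_pos"],f)
E
python3 t.py
```

```text
9.87 36.0 35.96 [-0.1  -0.   -0.44]
10.12 35.5 35.47 [ 0.11 -0.47 -1.2 ]
10.37 35.0 34.96 [ 1.14  0.58 -0.15]
10.62 34.5 34.55 [-0.05 -0.57 -0.58]
10.87 34.0 34.32 [-1.79  0.07  4.12]
released 39.5577803699822 [0.57 0.07 0.09]
regrip 25.26067484261242 [-1.69 -0.43 -0.09] [429.17  14.89  34.06]
12.2833 [459.12  10.52  33.96] [ 0.49 -1.1  -0.2 ]
```

View pics/w4.png

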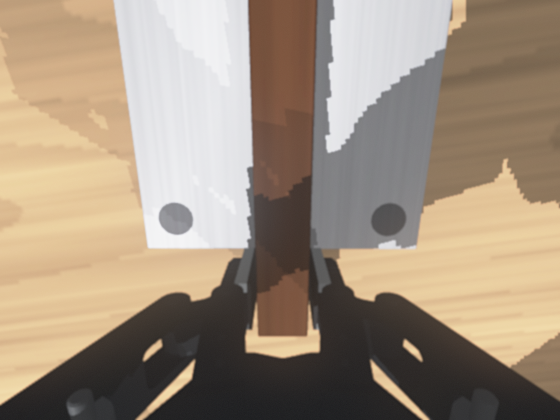

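The blank is on the base and centred: the base corners average column 283, and so does the blank. Sliding home while watching the force.

```bash
cat > t.py <<'E'
from h import *
G=gp(G0,0,0.5); e=[180,0,-98.2]
a=np.radians(TH);u=np.array([np.cos(a),np.sin(a)])
x=-142; move_l([*gp(G,x),34],e,speed=40)
wait(0.1); f0=get_obs()["wrist_force"][:2]@u; print("f0",f0)
while x<-127:
    x+=1.0; move_l([*gp(G,x),34],e,speed=15); wait(0.05)
    o=get_obs(); f=o["wrist_force"][:2]@u; print(round(o["t"],2),x,((o["tcp_pos"][:2]-G)@u).round(2),f.round(2),o["wrist_force"][2].round(2))
    if f<-3.5: break
im=get_image("wrist");cv2.imwrite("pics/w5.png",im[:,:,::-1])
E
python3 t.py
```

```text
f0 1.0701012065644848
13.21 -141.0 -141.78 -2.48 4.71
13.51 -140.0 -141.83 -5.8 8.8
```

View pics/w5.png

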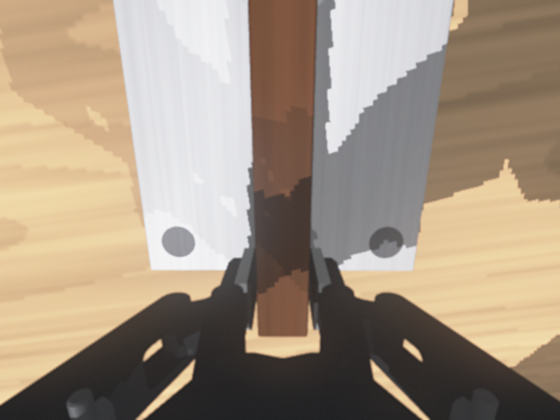

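```bash
cat > t2.py <<'E'
from h import *
o=get_obs();print(o["tcp_pos"],o["ee_rot"],o["wrist_force"],o["moment"],o["grip_width"])
c=get_calibration("wrist");ps=(o["tcp_pos"],o["ee_rot"])
a=np.radians(TH);R=np.array([[np.cos(a),np.sin(a)],[-np.sin(a),np.cos(a)]])
G=gp(G0,0,.5)
print((ray(c,[[283,270],[179,241],[386,241]],30,ps)[:,:2]-G)@R.T,(ray(c,[[283,335]],48,ps)[:,:2]-G)@R.T)
for n in ("top","scene"):
    im=get_image(n);cv2.imwrite(f"pics/{n}5.png",im[:,:,::-1])
    x0,x1,y0,y1=(150,300,130,290) if n=="top" else (280,430,130,270)
    cv2.imwrite(f"pics/{n}5c.png",cv2.resize(im[y0:y1,x0:x1,::-1],None,fx=3.7,fy=3.7,interpolation=cv2.INTER_CUBIC))
E
python3 t2.py
```

```text
[471.91   8.75  33.99] [179.75  -0.01 -98.19] [-5.3   0.33  8.31] [0.09 0.9  0.02] 25.358803489606064
[[-147.81    0.55]
 [-130.53   55.65]
 [-130.64  -54.05]] [[-175.43    0.6 ]]
```

View pics/top5c.png

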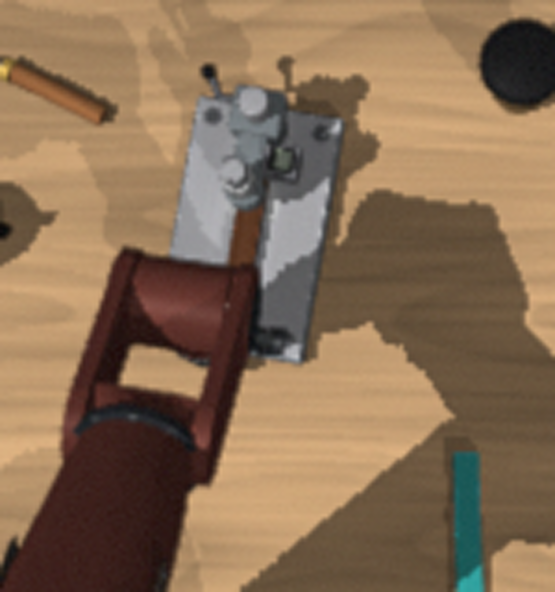

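View pics/scene5c.png

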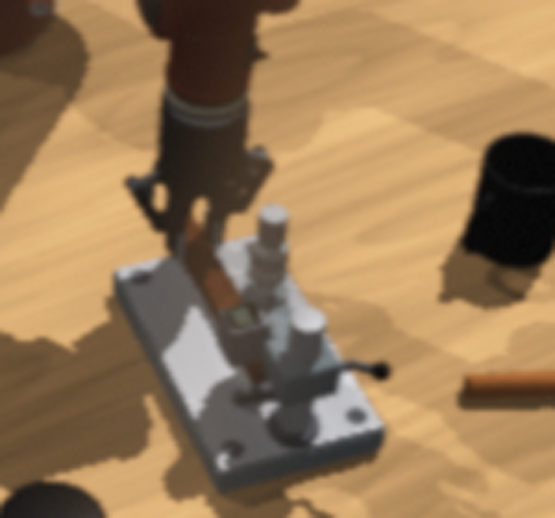

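The contact came about 5 mm earlier than I expected. I'll let go and look at the stop from the side before trusting it.

```bash
cat > t2.py <<'E'
from h import *
from scipy.spatial.transform import Rotation as Ro
G=gp(G0,0,.5)
M=np.array(get_calibration("wrist")["mount"])
tgt=np.array([*gp(G,10,0),45])
for (cx,cy,cz) in [(10,230,190),(0,260,230),(-60,220,200),(-60,250,260)]:
    C=np.array([*gp(G,cx,cy),cz]);zc=(tgt-C)/np.linalg.norm(tgt-C)
    for roll in range(0,360,20):
        up=np.array([0,0,1.]);xc=np.cross(zc,up);xc/=np.linalg.norm(xc)
        xr=Ro.from_rotvec(np.radians(roll)*zc).apply(xc);yc=np.cross(zc,xr)
        Rc=np.c_[xr,yc,zc];Rt=Rc@M[:3,:3].T;p=C-Rt@M[:3,3]
        e=Ro.from_matrix(Rt).as_euler("xyz",degrees=True)
        s=solve_ik(list(p),list(e))
        if s is not None: print((cx,cy,cz),roll,p,e,s)
im=cv2.imread("pics/scene5.png");cv2.imwrite("pics/scene5d.png",cv2.resize(im[180:260,310:400],None,fx=7,fy=7,interpolation=cv2.INTER_CUBIC))
E
python3 t2.py
```

```text
(10, 230, 190) 0 [637.17  97.93  80.12] [-105.19   -0.04  171.85] [  24.67   55.79   71.96  -56.96  104.67 -133.41]
(10, 230, 190) 20 [647.26  95.68  81.37] [-106.8    16.78  160.86] [  22.89   58.22   66.5   -54.01  108.55 -116.3 ]
(10, 230, 190) 40 [655.96  91.78  85.53] [-112.38   32.91  147.75] [ 20.97  59.17  62.42 -50.39 110.97 -98.84]
(10, 230, 190) 60 [662.24  86.7   92.09] [-124.48   47.09  129.15] [ 19.09  58.49  60.3  -46.3  111.61 -80.83]
(10, 230, 190) 80 [665.34  81.05 100.26] [-147.47   56.42  100.2 ] [ 17.4   56.17  60.49 -42.14 110.25 -62.32]
(10, 230, 190) 100 [664.88  75.51 109.05] [-178.29   56.45   63.59] [ 16.03  52.41  62.96 -38.43 106.93 -43.49]
(10, 230, 190) 120 [660.92  70.75 117.42] [158.66  47.15  34.57] [ 15.1   47.6   67.3  -35.7  101.95 -24.5 ]
(10, 230, 190) 140 [653.93  67.35 124.34] [146.51  32.99  15.93] [ 14.71  42.31  72.92 -34.35  95.86  -5.23]
(10, 230, 190) 160 [644.76  65.71 128.98] [140.9   16.87   2.8 ] [ 14.98  37.13  79.11 -34.67  89.34  14.67]
(10, 230, 190) 180 [634.52  66.04 130.79] [139.27   0.06  -8.19] [ 15.98  32.71  85.19 -36.81  
[... 4437 characters left out ...]
25.19  87.89 -32.46  82.3    2.31]
(-60, 250, 260) 180 [607.78 104.61 181.95] [146.67   0.05   7.46] [ 18.55  20.36  93.79 -33.77  75.84  22.49]
(-60, 250, 260) 200 [597.45 104.21 180.81] [148.43 -15.22  -5.61] [ 19.7   16.54  99.37 -37.23  70.13  44.58]
(-60, 250, 260) 220 [587.95 106.13 177.03] [154.26 -29.62 -20.68] [ 21.73  14.41 103.98 -42.74  66.19  68.88]
(-60, 250, 260) 240 [580.42 110.14 171.06] [165.89 -41.79 -40.36] [ 24.42  14.46 106.97 -49.49  64.92  94.84]
(-60, 250, 260) 260 [575.79 115.74 163.62] [-174.86  -49.3   -67.03] [ 27.31  16.81 107.91 -55.84  66.65 120.96]
(-60, 250, 260) 280 [574.6  122.28 155.61] [-151.18  -49.32  -97.92] [ 29.84  21.01 106.62 -60.3   70.84 145.58]
```

View pics/scene5d.png

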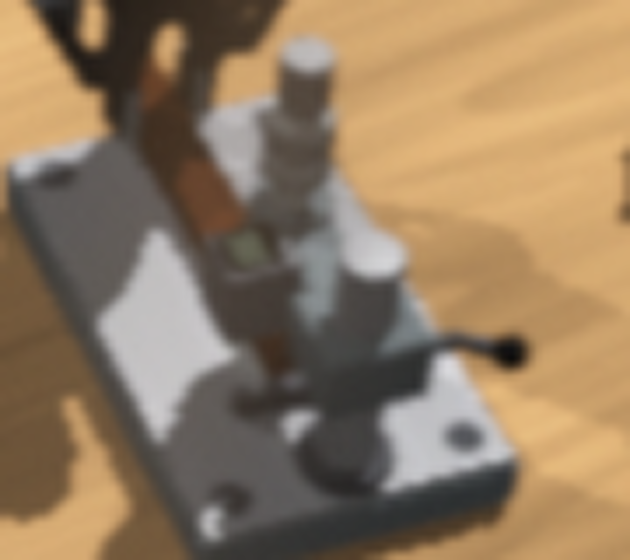

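```bash
cat > t.py <<'E'
from h import *
grip(60)
o=get_obs();p=o["tcp_pos"]
move_l([p[0],p[1],150],speed=200)
goto([607.8,104.6,182],[146.67,0.05,7.46]); wait(0.15)
o=get_obs();im=get_image("wrist");cv2.imwrite("pics/w6.png",im[:,:,::-1])
print(o["t"],o["tcp_pos"].tolist(),o["ee_rot"].tolist())
for t in ["stop_face","knob_grip","thimble_top"]:
    print(t,[(round(d["score"],2),[round(float(x),1) for x in d["extent"]]) for d in spot_in(t,"wrist")][:2])
E
python3 t.py; python3 - <<'E'
import cv2
im=cv2.imread("pics/w6.png");im=cv2.rotate(im,cv2.ROTATE_180);cv2.imwrite("pics/w6r.png",im)
E
```

```text
16.0667 [607.2799892779856, 103.32148030976654, 181.70253255471133] [146.66839364112988, 0.08581812707183373, 7.334263348079523]
stop_face [(0.78, [271.6, 222.6, 276.9, 269.4])]
knob_grip [(0.7, [269.3, 281.4, 36.6, 152.7])]
thimble_top [(0.77, [269.2, 284.9, 40.2, 149.5])]
```

View pics/w6r.png

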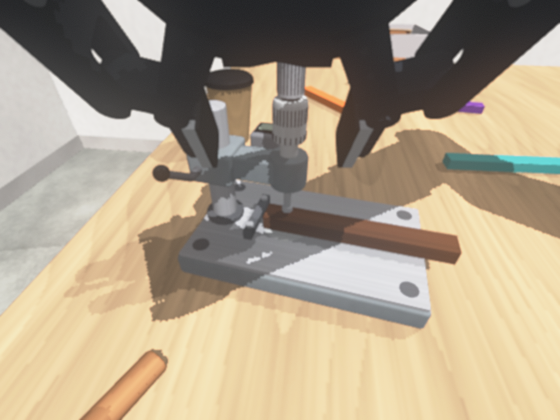

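```bash
cat > t2.py <<'E'
from h import *
im=cv2.imread("pics/w6.png")
c=get_calibration("wrist");ps=(np.array([607.28,103.32,181.70]),np.array([146.668,0.086,7.334]))
G=gp(G0,0,.5)
r=cv2.rotate(im,cv2.ROTATE_180)
cv2.imwrite("pics/w6a.png",cv2.resize(r[170:270,210:340],None,fx=6,fy=6,interpolation=cv2.INTER_CUBIC))
cv2.imwrite("pics/w6b.png",cv2.resize(r[60:240,230:350],None,fx=3.3,fy=3.3,interpolation=cv2.INTER_CUBIC))
def pr(x,y,z):
    u=proj(c,[[*gp(G,x,y),z]],ps)[0]; return (np.array([559,419])-u).round(1)
for q in [(30,13,48),(30,13,30),(30,35,42),(30,35,30),(30,-35,42),(-170,13,48),(-170,13,30),(-150,75,30),(100,75,30),(-150,-75,30),(0,0,50)]: print(q,pr(*q))
E
python3 t2.py
```

```text
(30, 13, 48) [256.2 214.7]
(30, 13, 30) [256.9 226.9]
(30, 35, 42) [249.9 232. ]
(30, 35, 30) [250.5 240.1]
(30, -35, 42) [268.9 194.2]
(-170, 13, 48) [454.1 250.7]
(-170, 13, 30) [447.3 263.2]
(-150, 75, 30) [433.3 311.8]
(100, 75, 30) [173.2 253.7]
(-150, -75, 30) [418.6 206.9]
(0, 0, 50) [285.7 210.7]
```

View pics/w6a.png

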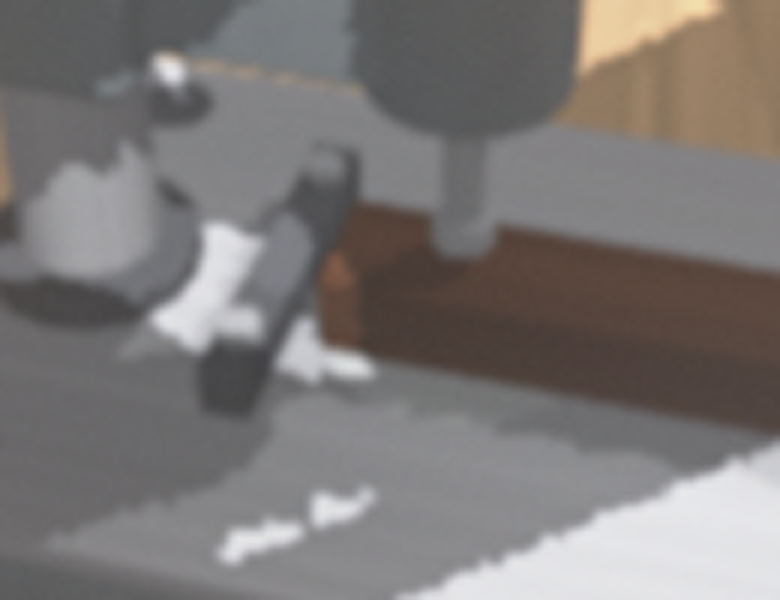

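View pics/w6b.png

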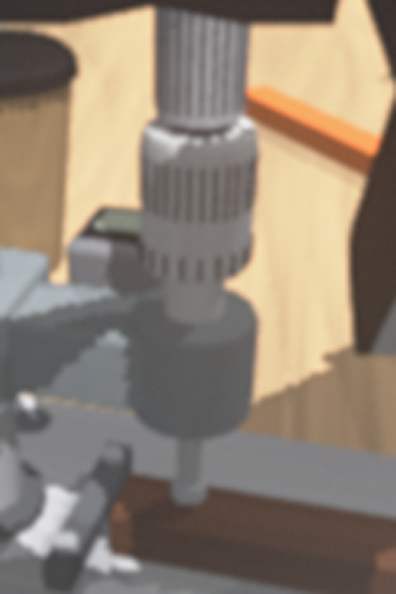

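The side view shows a gap of about 4–5 mm between the stop, around (256,230) px in the rotated picture, and the blank's end at (264,227). So it isn't home. The Fx/Fz ratio suggests the blank was pressed down and stuck by friction. I'll regrip without the down-preload and slide it the rest of the way, adjusting z to keep Fz near zero.

```bash
cat > t.py <<'E'
from h import *
G=gp(G0,0,0.5); e=[180,0,-98.2]
a=np.radians(TH);u=np.array([np.cos(a),np.sin(a)])
x=-143
goto([*gp(G,x),150],e)
move_l([*gp(G,x),50],e,speed=250); move_l([*gp(G,x),34.8],e,speed=60)
wait(0.1);b=get_obs()["wrist_force"];print("bias",b)
grip(15,20);wait(0.1)
z=34.8
def rd(): return np.mean([get_obs()["wrist_force"]-b,(wait(0.02),get_obs()["wrist_force"]-b)[1],(wait(0.02),get_obs()["wrist_force"]-b)[1]],axis=0)
print("gripped",rd())
while x<-128:
    x+=0.7; move_l([*gp(G,x),z],e,speed=12)
    f=rd();o=get_obs();fx=f[:2]@u
    print(round(o["t"],2),round(x,1),((o["tcp_pos"][:2]-G)@u).round(2),z,o["tcp_pos"][2].round(2),fx.round(2),f[2].round(2),o["grip_width"].round(2))
    if f[2]>2.5 and z<35.5: z+=0.3; continue
    if fx<-4: break
im=get_image("wrist");cv2.imwrite("pics/w7.png",im[:,:,::-1])
E
python3 t.py
```

```text
bias [ 0.15 -0.29 -0.01]
gripped [-0.57  0.47  3.08]Traceback (most recent call last):
  File "t.py", line 15, in <module>
    print(round(o["t"],2),round(x,1),((o["tcp_pos"][:2]-G)@u).round(2),z,o["tcp_pos"][2].round(2),fx.round(2),f[2].round(2),o["grip_width"].round(2))
                                                                                                                            ^^^^^^^^^^^^^^^^^^^^^
AttributeError: 'float' object has no attribute 'round'
```

```bash
cat > t.py <<'E'
from h import *
G=gp(G0,0,0.5); e=[180,0,-98.2]
a=np.radians(TH);u=np.array([np.cos(a),np.sin(a)])
b=np.array([.15,-.29,0]);z=35.0;x=-142.3
def rd(): return np.mean([get_obs()["wrist_force"]-b,(wait(0.02),get_obs()["wrist_force"]-b)[1],(wait(0.02),get_obs()["wrist_force"]-b)[1]],axis=0)
o=get_obs();print(o["t"],(o["tcp_pos"][:2]-G)@u,o["tcp_pos"][2],rd())
while x<-128:
    x+=0.7; move_l([*gp(G,x),z],e,speed=12)
    f=rd();o=get_obs();fx=f[:2]@u
    print(round(o["t"],2),round(x,1),((o["tcp_pos"][:2]-G)@u).round(2),round(z,1),o["tcp_pos"][2].round(2),fx.round(2),f[2].round(2),round(o["grip_width"],2))
    if f[2]>2.5 and z<35.8: z+=0.3; continue
    if fx<-4: break
im=get_image("wrist");cv2.imwrite("pics/w7.png",im[:,:,::-1])
E
python3 t.py
```

```text
19.2333 -142.71662607085165 35.1057194867325 [-2.59  0.4   5.31]
19.55 -141.6 -142.72 35.0 35.11 -4.24 6.42 25.33
19.83 -140.9 -141.22 35.3 35.09 -1.31 1.49 25.59
20.12 -140.2 -140.05 35.3 35.14 -0.85 0.04 25.31
20.4 -139.5 -139.21 35.3 35.21 -0.03 -0.71 25.75
20.68 -138.8 -138.62 35.3 35.31 -0.22 -0.51 25.48
20.97 -138.1 -137.98 35.3 35.34 -0.67 -0.62 25.22
21.25 -137.4 -137.32 35.3 35.32 -0.55 -0.38 25.36
21.53 -136.7 -137.17 35.3 35.12 -1.65 0.26 25.82
21.82 -136.0 -137.14 35.3 35.12 -5.25 3.99 25.53
22.1 -135.3 -137.13 35.6 35.14 -6.74 3.61 25.56
22.38 -134.6 -137.16 35.9 35.1 -7.05 4.05 25.51
```

View pics/w7.png

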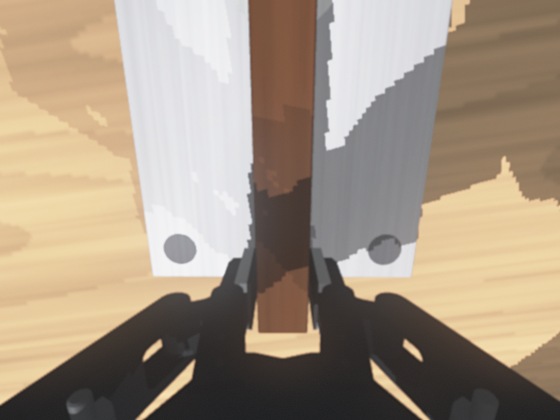

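It freed and moved 5.5 mm, then stopped hard at -137.15 whatever the z. I'll unload, let go and check from the side again.

```bash
cat > t.py <<'E'
from h import *
G=gp(G0,0,0.5); e=[180,0,-98.2]
move_l([*gp(G,-137.0),35.2],e,speed=30);wait(0.1)
print(get_obs()["wrist_force"])
grip(60)
move_l([*gp(G,-139),150],e,speed=220)
goto([607.8,104.6,182],[146.67,0.05,7.46]); wait(0.15)
o=get_obs();im=get_image("wrist");cv2.imwrite("pics/w8.png",im[:,:,::-1])
print(o["t"],o["tcp_pos"].tolist(),o["ee_rot"].tolist())
r=cv2.rotate(im[:,:,::-1],cv2.ROTATE_180)
cv2.imwrite("pics/w8a.png",cv2.resize(r[170:270,210:340],None,fx=6,fy=6,interpolation=cv2.INTER_CUBIC))
E
python3 t.py
```

```text
[-2.99  1.09  0.96]
25.1333 [607.2761230775698, 103.30808735731189, 181.65333101051908] [146.66805824475477, 0.08936785737576217, 7.332549123400272]
```

View pics/w8a.png

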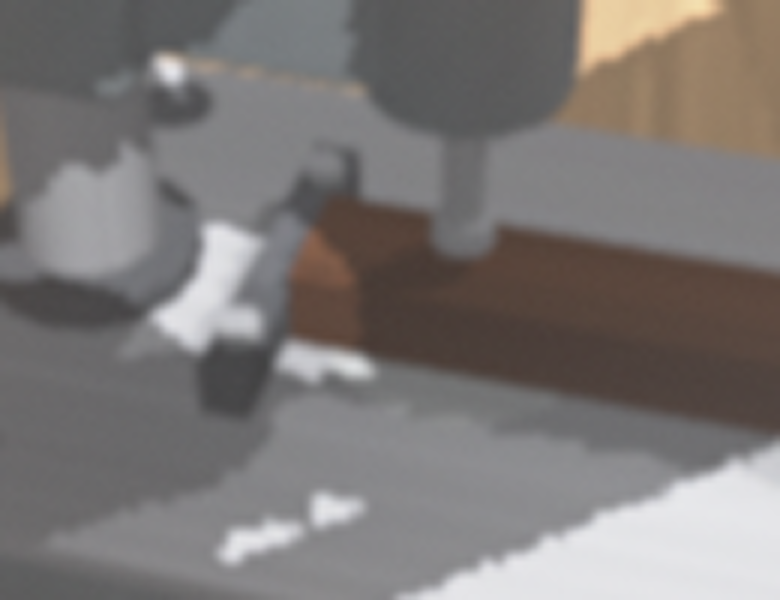

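The blank's end is now flush against the stop, with no gap at (258,215) px. Next I'll find the knob.

```bash
cat > t2.py <<'E'
from h import *
c=get_calibration("wrist");ps=(np.array([607.28,103.31,181.65]),np.array([146.668,0.089,7.333]))
for G in (gp(G0,-2.3,.5),):
    for z in (30,48,51,85,121,140,150,160,170,180,190,200): print(z,np.array([559,419])-proj(c,[[*G,z]],ps)[0])
for G in (gp(G0,-2.3,.5),):
  for n in ("top","scene"):
    for z in (170,180,190,200): print(n,z,proj(get_calibration(n),[[*G,z]])[0])
im=cv2.imread("pics/scene5.png");
E
python3 t2.py
python3 - <<'E'
import cv2
r=cv2.rotate(cv2.imread("pics/w8.png"),cv2.ROTATE_180)
cv2.imwrite("pics/w8b.png",cv2.resize(r[50:230,240:340],None,fx=3.3,fy=3.3))
for n,(x0,x1,y0,y1) in dict(scene=(335,375,170,230),top=(195,240,155,205)).items():
    im=cv2.imread(f"pics/{n}0.png");cv2.imwrite(f"pics/{n}k.png",cv2.resize(im[y0:y1,x0:x1],None,fx=9,fy=9,interpolation=cv2.INTER_CUBIC))
E
```

```text
30 [287.3  224.56]
48 [287.68 212.45]
51 [287.75 210.36]
85 [288.57 184.74]
121 [289.56 153.39]
140 [290.16 134.73]
150 [290.49 124.22]
160 [290.84 113.2 ]
170 [291.21 101.64]
180 [291.6   89.47]
190 [292.    76.67]
200 [292.43  63.17]
top 170 [213.4  177.58]
top 180 [213.06 177.04]
top 190 [212.71 176.51]
top 200 [212.37 175.96]
scene 170 [353.17 196.2 ]
scene 180 [353.46 193.76]
scene 190 [353.76 191.29]
scene 200 [354.05 188.8 ]
```

View pics/w8b.png

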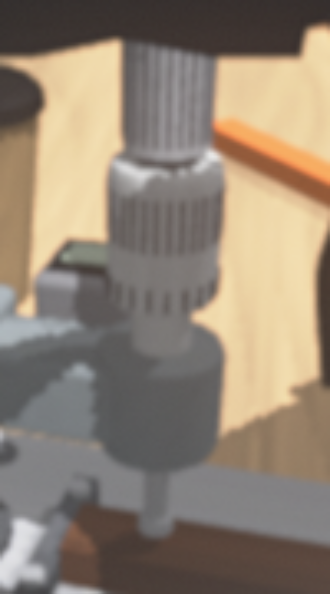

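View pics/scenek.png

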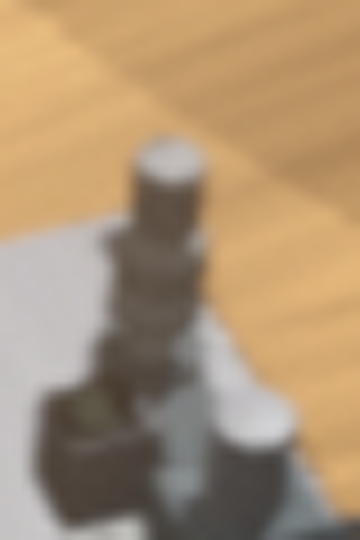

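View pics/topk.png

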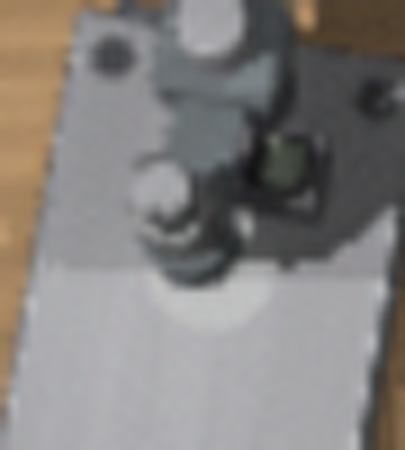

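```bash
cat >> h.py <<'E'
GK=gp(G0,-2.3,.5)
E
cat > t.py <<'E'
from h import *
o=get_obs();p=o["tcp_pos"]
move_l([p[0]-30,p[1]+20,250],speed=250)
e=[180,0,134]
print(solve_ik([*GK,245],e))
goto([*GK,245],e);grip(50);wait(0.2)
o=get_obs();im=get_image("wrist");cv2.imwrite("pics/w9.png",im[:,:,::-1])
print(o["t"],o["tcp_pos"].tolist(),o["ee_rot"].tolist(),o["joint_pos"],o["wrist_force"],o["moment"])
for t in ["knob_grip","thimble_top"]:
    for d in regions_of(t,"wrist")[:2]: print(t,round(d["score"],2),np.array(d["extent"]).round(1))
c=get_calibration("wrist")
print(proj(c,[[*GK,z] for z in (203,191,170)],(o["tcp_pos"],o["ee_rot"])))
E
python3 t.py
```

```text
[  -7.64   10.02   93.76    0.     76.22 -141.64]
28.5167 [609.9910470952436, -11.116099686347512, 245.0291524118598] [-179.999712563372, 0.0037915423864046814, 134.0032466114927] [  -7.63   10.01   93.77   -0.     76.22 -141.63] [0.37 0.33 0.07] [-0.01 -0.06  0.01]
knob_grip 0.74 [281.1 219.7  43.7  61.6]
thimble_top 0.86 [280.6 220.3  44.   67.2]
[[281.77 231.85]
 [281.8  225.46]
 [281.86 215.81]]
```

View pics/w9.png

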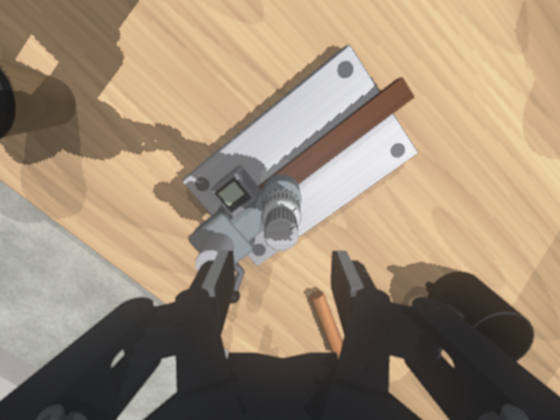

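```bash
python3 - <<'E'
import cv2
im=cv2.imread("pics/w9.png");cv2.imwrite("pics/w9c.png",cv2.resize(im[165:265,225:335],None,fx=7,fy=6*7/6,interpolation=cv2.INTER_CUBIC)[:600])
E
```

```text
(no output)
```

View pics/w9c.png

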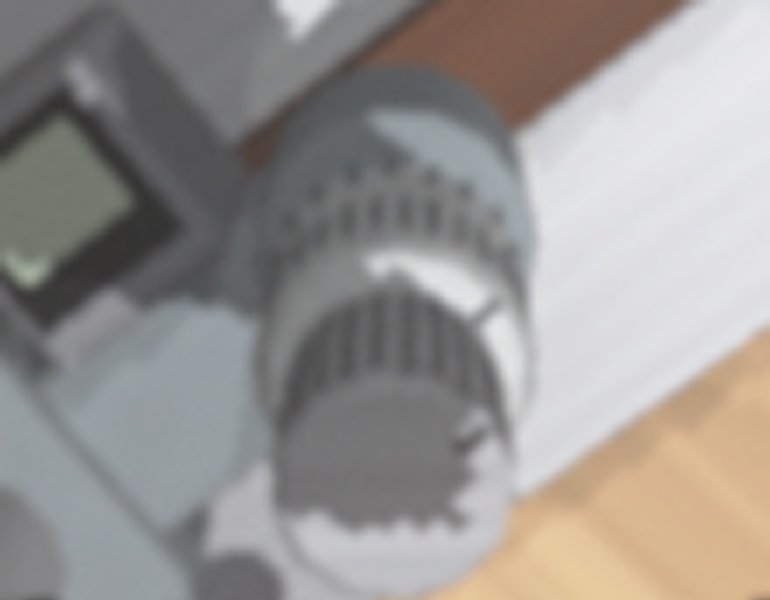

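The knob top is at (281,234) px against (282,232) predicted, so about 1 mm of agreement. Its black lines on knob and shoulder are in line. Going down and gripping.

```bash
cat > t.py <<'E'
from h import *
K=GK+np.array([.6,.6]); e=[180,0,134]
move_l([*K,205],e,speed=150); move_l([*K,176.5],e,speed=50); wait(0.15)
o=get_obs();print(o["t"],o["wrist_force"],o["moment"],o["tcp_pos"])
im=get_image("wrist");cv2.imwrite("pics/w10.png",im[:,:,::-1])
if abs(o["wrist_force"][2])<4:
    grip(15,60);wait(0.2)
    o=get_obs();print(o["t"],o["grip_width"],o["wrist_force"],o["moment"],o["tcp_pos"],o["ee_rot"])
    wait(0.1);print(get_obs()["wrist_force"])
E
python3 t.py
```

```text
29.95 [-0.5  -0.14 -0.46] [-0.03 -0.01 -0.02] [610.97 -10.62 177.  ]
30.5667 20.967541401681082 [ 0.8  -1.83  0.97] [-0.35 -0.21 -0.03] [611.16 -10.92 177.04] [179.97   0.08 134.  ]
[ 2.1  -1.56  2.84]
```

View pics/w10.png

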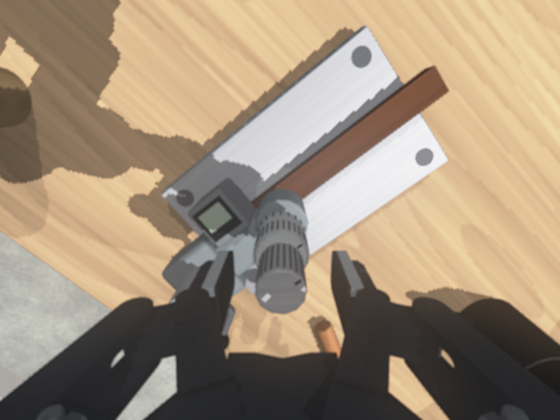

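```bash
cat > turn.py <<'E'
from h import *
import json,sys
K=GK+np.array([.6,.6])
def save(s): json.dump(s,open("st.json","w"))
def load(): return json.load(open("st.json"))
def meas(n=3,dt=0.02):
    L=[]
    for i in range(n):
        if i: wait(dt)
        o=get_obs();L.append(np.r_[o["wrist_force"],o["moment"]])
    return o,np.mean(L,axis=0)
E
cat > t.py <<'E'
from turn import *
s=dict(yaw=134.,z=176.9,yref=134.)
for k in range(3):
    for d in ([10] if k==0 else [20]):
        s["yaw"]-=d; dz=d/36.; s["z"]-=dz
        move_l([*K,s["z"]],[180,0,s["yaw"]],speed=dz/(d/35.))
    o,m=meas();print(round(o["t"],2),s["yaw"],o["ee_rot"][2].round(2),o["tcp_pos"],m,round(o["grip_width"],2))
save(s)
E
python3 t.py
```

```text
31.02 124.0 124.14 [611.1  -10.92 176.89] [ 1.99 -2.33  1.08 -0.44 -0.39  0.07] 21.76
31.56 104.0 104.14 [611.09 -10.98 176.35] [ 2.97 -3.84  1.37 -0.63 -0.53  0.08] 21.59
32.09 84.0 84.08 [611.07 -11.08 175.77] [ 3.61 -3.33  1.08 -0.72 -0.55  0.03] 21.32
```

```bash
cat > t.py <<'E'
from turn import *
s=load();s["K"]=[611.3,-11.35]
def step(d,sink=True,spd=35.):
    s["yaw"]-=d; dz=d/36.
    if sink: s["z"]-=dz
    move_l([*s["K"],s["z"]],[180,0,s["yaw"]],speed=dz/(d/spd))
def rep(): 
    o=get_obs(); f=o["wrist_force"]; print(round(o["t"],2),round(s["yaw"],1),o["ee_rot"][2].round(2),(o["ee_rot"][2]-s["yaw"]).round(2),o["tcp_pos"][2].round(2),(o["tcp_pos"][2]-s["z"]).round(2),f.round(1),"Mz",o["moment"][2].round(3)); return o
step(14);rep()
for i in range(8):
    step(4,spd=20); o=rep()
    if o["moment"][2]>0.18 or o["wrist_force"][2]>6: break
save(s)
E
python3 t.py
```

```text
32.62 70.0 70.11 0.11 175.34 0.22 [ 1.1 -3.   3.2] Mz 0.033
32.87 66.0 66.14 0.14 175.21 0.2 [ 2.  -3.9  2.5] Mz 0.034
33.12 62.0 62.16 0.16 175.09 0.19 [ 1.8 -3.9  2.2] Mz 0.026
33.37 58.0 58.16 0.16 174.96 0.17 [ 0.8 -3.6  4. ] Mz 0.016
33.62 54.0 54.17 0.17 174.86 0.18 [-0.  -3.6  3.7] Mz 0.032
33.87 50.0 50.17 0.17 174.73 0.17 [ 1.1 -4.2  4.5] Mz -0.02
34.12 46.0 46.17 0.17 174.6 0.14 [ 1.6 -3.7  5.1] Mz -0.039
34.37 42.0 42.13 0.13 174.49 0.15 [ 0.3 -3.8  6. ] Mz -0.018
```

```bash
python3 - <<'E'
from h import *
im=get_image("wrist")[:,:,::-1];cv2.imwrite("pics/w11.png",im)
im0=cv2.imread("pics/w10.png")
f=lambda a:cv2.resize(a[180:330,205:355],None,fx=2.6,fy=2.6,interpolation=cv2.INTER_CUBIC)
cv2.imwrite("pics/w11c.png",np.hstack([f(im0),f(im)]))
o=get_obs();print(o["effort"],o["moment"],o["grip_width"])
E
```

```text
[  2.36 -36.08 -25.91   1.09   0.32   0.01] [-0.71 -0.11 -0.02] 21.15564250895576
```

View pics/w11c.png

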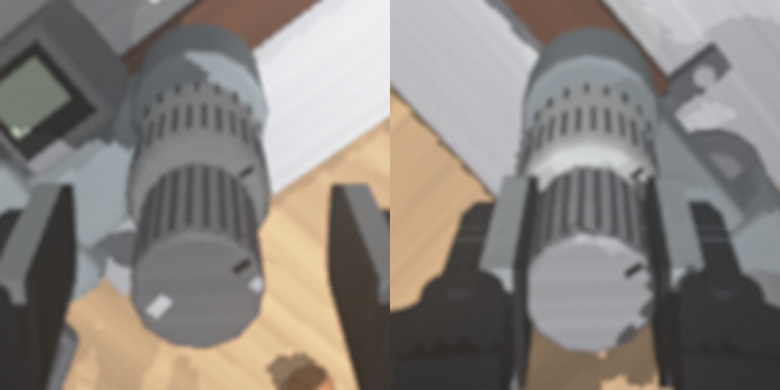

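Knob and thimble turn together with the tool; the lines are still in line. I'll carry on in small steps with Fz kept near zero, watching the lines for slip.

```bash
cat > go.py <<'E'
from turn import *
s=load()
def run(N,d=5,sink=True,every=2,stopM=0.3,tag="a",spd=25.):
    crops=[]
    for i in range(N):
        s["yaw"]-=d; dz=d/36.
        if sink: s["z"]-=dz
        f=get_obs()["wrist_force"]
        s["z"]+=float(np.clip(0.05*f[2],-.2,.2))
        s["K"][0]+=float(np.clip(0.04*f[0],-.15,.15)); s["K"][1]+=float(np.clip(0.04*f[1],-.15,.15))
        move_l([*s["K"],s["z"]],[180,0,s["yaw"]],speed=dz/(d/spd))
        o=get_obs(); print(round(o["t"],2),round(s["yaw"],1),"lag",(o["ee_rot"][2]-s["yaw"]).round(2),"z",o["tcp_pos"][2].round(2),round(s["z"],2),"F",o["wrist_force"].round(1),"Mz",o["moment"][2].round(3),"K",np.round(s["K"],2),"e6",o["effort"][5].round(3)); save(s)
        if i%every==every-1:
            im=get_image("wrist")[:,:,::-1]; crops.append(cv2.resize(im[215:310,240:325],None,fx=2.3,fy=2.3,interpolation=cv2.INTER_CUBIC))
        if o["moment"][2]>stopM or abs(o["wrist_force"][2])>10: print("STOP");break
    if crops: cv2.imwrite(f"pics/m_{tag}.png",np.hstack(crops[:4]) if len(crops)<=4 else np.vstack([np.hstack(crops[:4]),np.hstack((crops[4:8]+[crops[0]*0]*4)[:4])]))
E
cat > t.py <<'E'
from go import *
s["z"]+=0.2
run(8,tag="a")
E
python3 t.py
```

```text
34.67 37.0 lag 0.19 z 174.39 174.61 F [ 1.  -3.5  3.7] Mz -0.025 K [611.3 -11.5] e6 0.069
34.92 32.0 lag 0.22 z 174.27 174.65 F [ 0.9 -4.4  1.6] Mz -0.026 K [611.34 -11.64] e6 0.068
35.22 27.0 lag 0.2 z 174.11 174.61 F [ 1.4 -3.9  0.9] Mz -0.0 K [611.37 -11.75] e6 0.07
35.47 22.0 lag 0.22 z 173.99 174.52 F [ 1.5 -2.1  0.4] Mz 0.045 K [611.42 -11.9 ] e6 0.07
35.77 17.0 lag 0.2 z 173.89 174.37 F [ 1.6 -2.7 -0.7] Mz -0.022 K [611.45 -12.01] e6 0.072
36.02 12.0 lag 0.22 z 173.76 174.2 F [ 0.9 -2.5 -0.6] Mz -0.047 K [611.52 -12.12] e6 0.071
36.32 7.0 lag 0.21 z 173.63 174.03 F [ 1.7 -1.9 -0.9] Mz -0.015 K [611.53 -12.25] e6 0.073
36.57 2.0 lag 0.22 z 173.48 173.85 F [-0.3 -1.8  0.1] Mz 0.028 K [611.6  -12.33] e6 0.072
```

View pics/m_a.png

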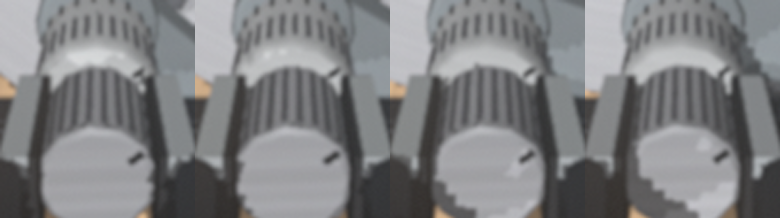

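```bash
cat > t.py <<'E'
from go import *
run(8,tag="b")
E
python3 t.py
```

```text
36.87 -3.0 lag 0.2 z 173.36 173.66 F [ 0.  -1.4 -1. ] Mz 0.066 K [611.58 -12.4 ] e6 0.073
37.12 -8.0 lag 0.22 z 173.22 173.47 F [-0.5 -1.  -0.6] Mz 0.041 K [611.58 -12.46] e6 0.073
37.42 -13.0 lag 0.21 z 173.09 173.3 F [-1.  -0.5 -0.9] Mz 0.022 K [611.5  -12.46] e6 0.074
37.67 -18.0 lag 0.22 z 172.93 173.11 F [-3.1 -0.4 -1.1] Mz -0.033 K [611.46 -12.48] e6 0.073
37.97 -23.0 lag 0.2 z 172.79 172.99 F [-3.1  0.7 -1.4] Mz 0.008 K [611.37 -12.49] e6 0.075
38.22 -28.0 lag 0.22 z 172.66 172.78 F [-3.2 -0.  -1.2] Mz 0.046 K [611.24 -12.46] e6 0.074
38.52 -33.0 lag 0.21 z 172.53 172.6 F [-1.6  1.8 -0.5] Mz 0.023 K [611.17 -12.45] e6 0.09
38.77 -38.0 lag 0.23 z 172.46 172.44 F [-2.   0.3 -0.1] Mz 0.051 K [611.11 -12.37] e6 0.12
```

View pics/m_b.png

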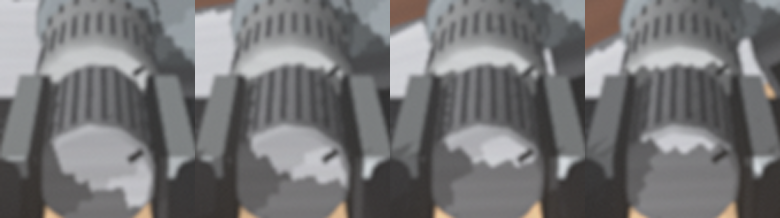

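Joint-6 effort has started to rise (0.074 → 0.12), so the foot is bearing on the wood from about yaw -30°. Switching to fine steps with no more feed in z.

```bash
cat > t.py <<'E'
from go import *
run(10,d=3,sink=False,every=3,tag="c")
E
python3 t.py
```

```text
39.07 -41.0 lag 0.15 z 172.38 172.35 F [-2.6 -0.2 -0.9] Mz 0.073 K [611.02 -12.32] e6 0.106
39.32 -44.0 lag 0.14 z 172.35 172.31 F [-2.4  1.1  0. ] Mz 0.077 K [610.92 -12.33] e6 0.107
39.57 -47.0 lag 0.13 z 172.29 172.31 F [-2.8  0.9 -0.4] Mz 0.04 K [610.82 -12.29] e6 0.081
39.87 -50.0 lag 0.1 z 172.27 172.31 F [-2.   0.9 -1.5] Mz -0.006 K [610.72 -12.25] e6 -0.019
40.12 -53.0 lag 0.11 z 172.39 172.24 F [-2.4  0.5 -0.3] Mz -0.033 K [610.63 -12.22] e6 -0.044
40.37 -56.0 lag 0.12 z 172.39 172.22 F [-1.3  0.7  0. ] Mz -0.105 K [610.54 -12.2 ] e6 -0.048
40.67 -59.0 lag 0.12 z 172.39 172.21 F [-1.7  1.  -0.1] Mz -0.023 K [610.45 -12.16] e6 0.033
40.92 -62.0 lag 0.14 z 172.37 172.2 F [-1.3  0.7  0.4] Mz 0.083 K [610.39 -12.12] e6 0.098
41.17 -65.0 lag 0.13 z 172.35 172.22 F [-0.   1.3 -0.2] Mz 0.079 K [610.33 -12.1 ] e6 0.108
41.47 -68.0 lag 0.11 z 172.27 172.19 F [-0.8  0.6  0.1] Mz 0.057 K [610.34 -12.07] e6 0.101
```

View pics/m_c.png

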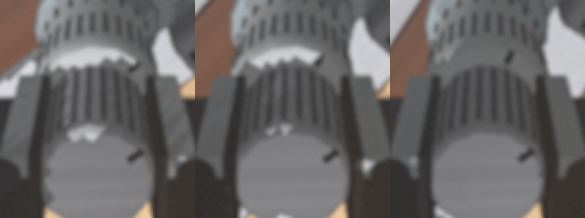

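The torque dropped once near -49°, which is click 1, and has built up again; the lines are parting. The next click should come near -71°, so I'll stop about halfway to the third, at -83°.

```bash
cat > t.py <<'E'
from go import *
run(5,d=3,sink=False,every=1,tag="d")
E
python3 t.py
```

```text
41.72 -71.0 lag 0.11 z 172.26 172.19 F [-0.8  0.8 -0.3] Mz -0.002 K [610.31 -12.04] e6 0.051
42.02 -74.0 lag 0.1 z 172.27 172.17 F [-0.3 -0.1  0.1] Mz -0.02 K [610.27 -12.02] e6 -0.02
42.32 -77.0 lag 0.1 z 172.36 172.1 F [-1.   1.5  0.5] Mz -0.101 K [610.26 -12.02] e6 -0.045
42.62 -80.0 lag 0.11 z 172.38 172.11 F [-0.5  1.1  1.1] Mz -0.054 K [610.22 -12.01] e6 -0.027
42.92 -83.0 lag 0.13 z 172.34 172.15 F [-0.2  0.9  0.9] Mz -0.004 K [610.21 -11.98] e6 0.065
```

View pics/m_d.png

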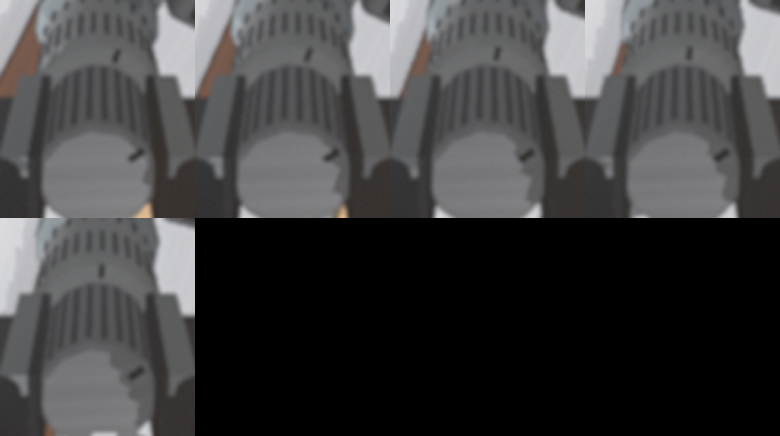

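Two torque drops have been counted, at about -49° and -72°. The lines show roughly 55–60° of slip, about 2.5 clicks. Letting go, withdrawing straight up and checking.

```bash
cat > t.py <<'E'
from turn import *
s=load()
grip(50);wait(0.1)
o=get_obs();print(o["t"],o["grip_width"],o["wrist_force"],o["tcp_pos"])
move_l([*s["K"],250],[180,0,s["yaw"]],speed=120);wait(0.2)
o=get_obs();im=get_image("wrist")[:,:,::-1];cv2.imwrite("pics/w12.png",im)
cv2.imwrite("pics/w12c.png",cv2.resize(im[150:270,200:360],None,fx=4.8,fy=4.8,interpolation=cv2.INTER_CUBIC))
print(o["t"],o["tcp_pos"],o["wrist_force"])
q=gp(GK,-120,200)
goto([*q,300],[180,0,-90])
goto([607.8,140,200],[146.67,0.05,7.46]); wait(0.15)
im=get_image("wrist")[:,:,::-1];r=cv2.rotate(im,cv2.ROTATE_180);cv2.imwrite("pics/w13.png",r)
im=get_image("top")[:,:,::-1];cv2.imwrite("pics/top13.png",cv2.resize(im[110:300,90:440],None,fx=2.2,fy=2.2))
print(get_obs()["t"])
E
python3 t.py
```

```text
43.4583 50.21298764466515 [ 0.67 -0.37 -0.13] [610.18 -12.06 172.09]
44.4583 [609.44 -11.88 248.55] [ 0.75 -0.48 -0.03]
46.9833
```

View pics/w12c.png

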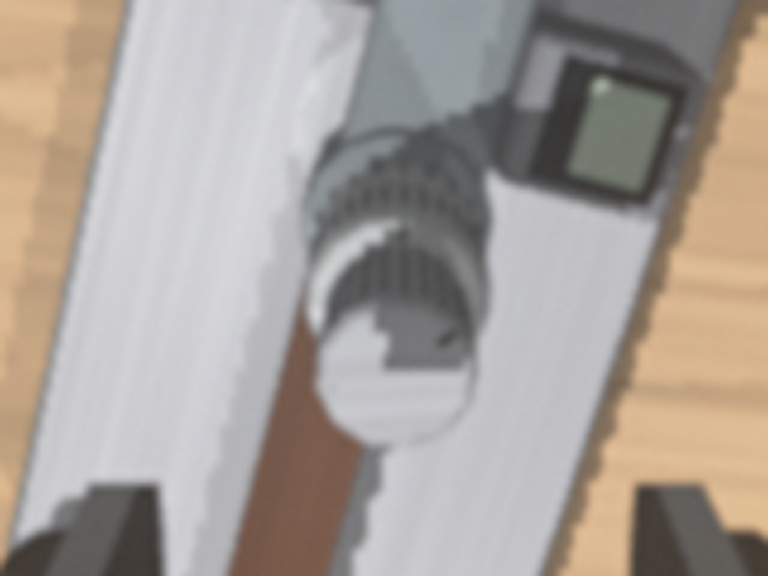

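View pics/w13.png

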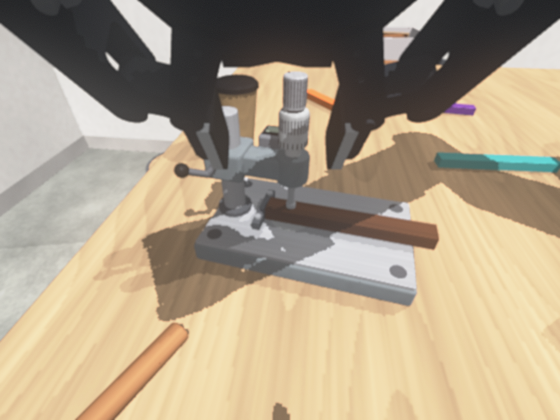

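View pics/top13.png

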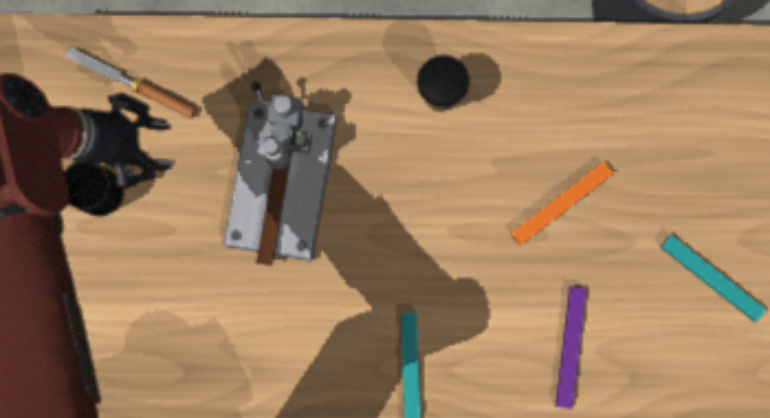

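```bash
python3 - <<'E'
import cv2
r=cv2.imread("pics/w13.png");cv2.imwrite("pics/w13c.png",cv2.resize(r[60:260,230:340],None,fx=3,fy=3,interpolation=cv2.INTER_CUBIC))
E
```

```text
(no output)
```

View pics/w13c.png

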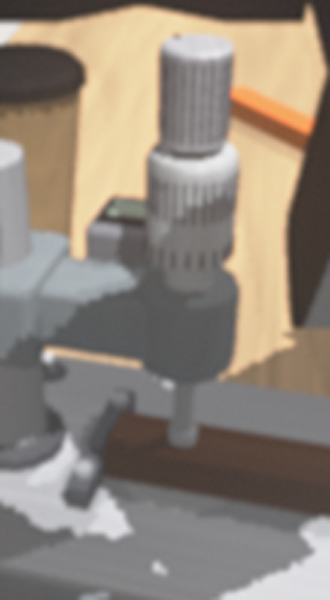

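The blank sits against the stop with the spindle foot on the wood. The bystanders are where they were, and the wrist force is about zero. Handing in.

```bash
python3 - <<'E'
from h import *
o=get_obs();print(o["t"],o["wrist_force"],o["tcp_pos"]);sign_off()
E
```

```text
46.9833 [ 0.07 -0.18 -0.08] [608.03 139.86 200.69]
the job is handed in; nothing more can be done
```

The blank is flat on the base, against the back stop and centred under the spindle. The ratchet has slipped about two and a half clicks, and I let go and handed in at 47 s.

- **Sliding it home:** the first slide stuck about 5 mm short, because the gripper was pressing the blank down. A side view showed the gap, so I regripped without the downward load and slid it the rest of the way. It stopped hard at about 7 N, and a second side view showed no gap.
- **Turning the knob:** the foot met the wood after about 165° of turning. I counted two torque drops after that. Seen before I let go, the black lines were roughly 55–60° apart, which is about 2.5 clicks. The push along the knob's axis stayed below about 6 N throughout.
- **Last checks:** the foot is on the wood, the blank is still against the stop, and the wrist force is near zero. The mug, cup, chisel and coloured bars looked unmoved.
- **What was less sure:**
  - The wrist moment reading was too noisy to count clicks, so I used the joint-6 effort and the lines instead.
  - After I let go, the line on the shoulder was hard to see, so I did not measure the slip angle again.
  - The first position estimates from the cameras differed by 4–5 mm. I settled that with the wrist camera and by contact.

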